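Square up a movement plate on the watch bench

TASK

Pick up the red-handled pusher with the white plastic foot and use it to nudge the brass plate across the grey board until it sits in the square corner of the dark fence, touching both bars; do not touch the plate with the gripper. Then stand the pusher back upright on the bench, off the grey board. Leave the steel pusher where it stands.

Things in the scene. Friction and masses are not known exactly. Their poses are not given: they have to be found in the camera images.
- pusher: Hand pusher to use, standing upright on the bench: round white plastic foot 30 mm in diameter and 20 mm high, then a red round grip 22 mm in diameter (20 to 70 mm height) and a red knob 26 mm in diameter on top (70 to 85 mm). Rigid, 0.1 kg. Origin: centre of the underside of the foot; z up along its axis.
- plate: Brass movement plate lying loose and flat on the grey board, dark screw heads and red jewels on top: 70 mm (its x) by 50 mm (its y), 8 mm thick, about 0.2 kg. Origin: centre of its underside; z up. It starts 25 to 65 mm clear of both fence bars, turned up to 0.3 rad from square. It slides easily. (The like plate of grey steel on the bench is a spare, not wanted.)
- fence: Fixed dark L fence, bars 188 mm long inside, 12 wide, 10 high, on a fixed grey board 200 x 200 mm, its top 10 mm above the bench. Origin: inner corner of the L, at board-top level. Bar inner faces: planes x = 0 and y = 0; plate and free board lie to its -x, -y. The plate's 70 mm side goes along x: home, its centre is at x -35, y -25 mm. The corner points away from the robot.
- steel_pusher: Pusher of the same shape and size, but steel with a dark steel grip; it would scratch the plate and is to be left alone. It stands upright on the bench, on the other side of the board from the red one. Origin: centre of the underside of its foot; z up.

How it is judged:
On the way, in this order (a step that is already met when the one before it is completed fails the run):
1. the red pusher is picked up, at least 15 mm off the bench (contact force between the fingers and pusher above 1 N and height (world z) of pusher above 0.015 m), for 0.05 s.
2. with the gripped pusher against it, the plate presses on the fence in the corner, squared and within 10 mm of both bars (contact force between the fingers and pusher above 1 N and contact force between pusher and plate above 0.2 N and contact force between plate and fence above 0.2 N and x of plate in the frame of fence between -0.045 and -0.03 m and y of plate in the frame of fence between -0.035 and -0.02 m and z of plate in the frame of fence below 0.004 m and angle between the x axis of plate and the x axis of fence, either way round below 0.175 rad), for 0.02 s.
At the end, for the whole second after the job is handed in: The brass plate lies flat on the board in the corner, its centre no more than 10 mm short of the home position along either bar, and turned no more than 10 degrees from square; the red pusher stands upright (within 10 degrees) on the bench itself, not on the board; both are at rest (x of plate in the frame of fence between -0.045 and -0.03 m and y of plate in the frame of fence between -0.035 and -0.02 m and z of plate in the frame of fence below 0.004 m and angle between the x axis of plate and the x axis of fence, either way round below 0.175 rad and linear speed of each of plate, pusher below 0.02 m/s and height (world z) of pusher below 0.006 m and angle between pusher's own z axis and vertical below 0.17 rad); the robot touches nothing.
It fails at once if the gripper or arm touches the brass plate (contact force between any of the fingers, the arm and plate above 0.5 N).
It fails at once if the steel pusher is moved by more than 30 mm (distance of steel_pusher from where it was at the start of the episode above 0.03 m).
It also fails if it takes over 56 s, if anything falls off the work surface, if the arm or the gripper's body presses on something with over 40 N, if the wrist force passes 120 N, or if a joint passes its speed limit or range.

ROBOT

A 7-joint arm with a two-finger parallel gripper is mounted at the origin on the work surface. World frame = base frame: x ahead of the robot, y to its left, z up, the work surface at z = 0. Lengths are in m, angles in rad, forces in N, time in s.
With the tool pointing down it reaches from about 0.425 to 0.925 m from the base axis. Payload 6.8 kg.
Tool frame: the origin (TCP) lies on the centre line of the jaws, within the pads' length; the fingertips stand 19 mm ahead of it and the grasp point (between the pads) is the TCP; z points along the fingers, y is the line along which they close (so a half turn about z gives the same grasp; the last joint's range is limited). The gripper opens to 85 mm and grips with 20 to 120 N. Pads are 22 mm wide; open, the fingers measure 114 mm over their backs; the gripper's body (76 mm by 85 mm) begins 54 mm behind the grasp point. The pads swing forward as they close: fully open they stand 13 mm farther back than shut.
Start: joints at [1.241, 0.477, 0.022, 1.555, -0.011, 1.109, -0.083], TCP at [0.148, -0.658, 0.22] pointing down, gripper open.
Joint ranges: [-2.96, 2.96], [-0.34, 2.1], [-1.41, 1.46], [0.24, 2.44], [-1.37, 4.51], [0.17, 1.92], [-2.96, 2.96]. Speed limits (rad/s): [2.39, 2.39, 3.14, 3.14, 3.14, 3.14, 3.14].

INTERFACE

Orientations are given as a rotation vector (axis times angle).
In Python, from bench import r gives the robot as it stands. The module is installed in compiled form; this text tells all that it offers.
- The arm moves only by the tool arm_command, never from a script. Its argument "rows" is a list of rows, each an object of numbers: "fingers": the opening, from -1 (shut) to 1 (fully open); "x", "y", "z": the shift along the tool's x, y, z in m; "ax", "ay", "az": the turn, a rotation vector about the tool's x, y, z in degrees. In form: [{"fingers": .., "x": .., "y": .., "z": .., "ax": .., "ay": .., "az": ..}, ...]. A call has 1 to 10 rows; each row shifts and turns the commanded pose from where the row before left it, along the tool's axes as they then stand; what a row does not reach is not made up. A row lasts 1/12 s, in which the tool goes at most 41.7 mm and 7.16 degrees, less where a joint would pass 70% of its speed; a pose out of reach is approached as far as the arm can. A call is refused whole if a number of a shift passes 0.0417 or a number of a turn 7.16, either way. A call with a gripper value outside its range is refused whole. The fingers move at their own pace and stop on an object; "grip_force" is the grip in N (left out, the last holds). Time passes only in rows, so rows that do not move let the fingers close. It gives the time, the measured TCP pose, the force, the opening and the grip force at its end, in the units of the state.
- r.get_obs(): the state, without advancing time (a new reading comes with each control period).
- r.grab_frame(name): name is "scene" or "top"; returns a dict with "frame" (420x560x3 uint8, red, green, blue), "depth" (420x560 float32, m along the optical axis (not along the pixel's ray), 0 where there is no reading), "K" (3x3 intrinsics, pixels), "world_from_camera" (4x4, takes a point from camera to world coordinates). Camera axes: x right, y down, z forward; pixel columns grow to the right and rows downward; lengths in m; the calibration is good to about 2 mm. A picture is of the moment at which its call begins.
- r.hand_in(): hands the job in; it is judged then, once.
The state is a dict: "clock": time; "joints": joint angles; "qvel": joint speeds; "tau": joint torques, N m; "tcp_pos": TCP position; "orientation": TCP orientation; "contact_force": force on the tool from outside, world axes, zero at the start; "moment": the same for the moment, N m; "grip_width": finger opening in m; "gripper_force": force on a finger pad.
Only numpy, scipy, OpenCV 4.12 (cv2) and the standard library are available. Lean on these libraries where they do the work, as an engineer would, in place of code of your own. Each camera call takes 0.05 s, during which the arm holds its last target. There are 200 camera calls.

## Working session

There is one attempt and no reset: what is moved stays moved. The work goes in short steps, Python scripts to look and compute and a tool call to move; the robot and the scene stay as the last step left them, time stands still between calls to the robot, and variables do not carry over. Pictures are saved under pics/ and viewed, at most 10 in all, crops included, and the job is handed in when it is done.

Besides the shell and the picture viewer there is one more tool, called after "Call:" by a JSON object that holds its "fn" and its "kwargs". arm_command: Moves the arm, as the interface text tells. Its arguments: {"type":"object","properties":{"rows":{"type":"array"},"grip_force":{"type":"number"}},"required":["rows"]}

```bash
mkdir -p pics
cat > h.py <<'E'
from bench import r
import numpy as np, cv2
def grab(n):
    return r.grab_frame(n)
def pts(f):
    d=f["depth"];K=f["K"];T=f["world_from_camera"]
    v,u=np.indices(d.shape)
    P=np.stack([(u-K[0,2])/K[0,0]*d,(v-K[1,2])/K[1,1]*d,d],-1)
    return P@T[:3,:3].T+T[:3,3]
def save(n,im): cv2.imwrite("pics/"+n,im[...,::-1])
E
python3 - <<'E'
from h import *
f=grab("top");g=grab("scene")
save("top1.png",f["frame"]);save("sc1.png",g["frame"])
np.save("top1.npy",pts(f));np.save("top1rgb.npy",f["frame"])
print(r.get_obs()); print(f["world_from_camera"].round(3),g["world_from_camera"].round(3))
E
```

```text
{'clock': 0.1, 'joints': array([ 1.240894  ,  0.47775947,  0.0223421 ,  1.55634118, -0.01147436,
        1.10929355, -0.08311283]), 'qvel': array([ 0.00066147,  0.00083282, -0.00076486, -0.00193864, -0.00032841,
        0.00119999,  0.00011782]), 'tau': array([ 4.09084372e-03, -5.97763002e+01,  1.61363494e+00, -2.81953436e+01,
        1.28515330e-02,  5.07298711e-03, -2.91942752e-05]), 'tcp_pos': array([ 0.14835263, -0.65793462,  0.21929958]), 'orientation': array([-3.12065921e+00, -3.47540987e-01,  5.16768326e-04]), 'contact_force': array([0.1775724 , 0.28495303, 0.1261878 ]), 'moment': array([-0.00781516, -0.03555821,  0.03900791]), 'gripper_force': 0.0, 'grip_width': 0.08550654166962415}
[[ 0.027 -0.999  0.047  0.512]
 [-1.    -0.027 -0.004  0.007]
 [ 0.006 -0.047 -0.999  0.921]
 [ 0.     0.     0.     1.   ]] [[-0.52   0.655 -0.548  0.977]
 [ 0.854  0.403 -0.329  0.265]
 [ 0.005 -0.639 -0.769  0.648]
 [ 0.     0.     0.     1.   ]]
```

View pics/top1.png

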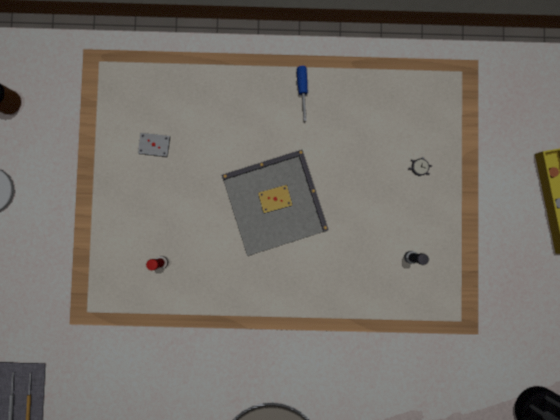

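View pics/sc1.png

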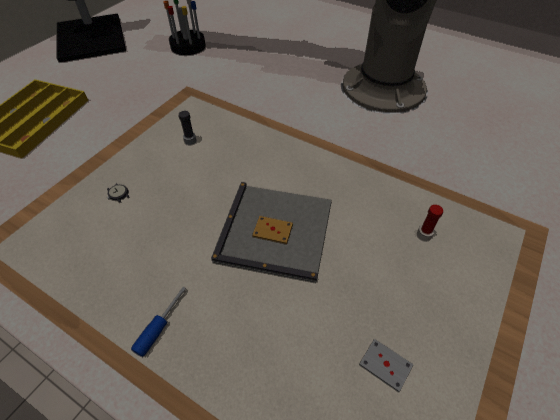

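The top view shows the red pusher at about (155,264), the steel one at (417,259), the fence corner near (300,155) and the plate at (275,199). I'll measure them next.

Run:
```python
from h import *
P=np.load("top1.npy");I=np.load("top1rgb.npy").astype(int)
R,G,B=I[...,0],I[...,1],I[...,2]
hsv=cv2.cvtColor(I.astype(np.uint8),cv2.COLOR_RGB2HSV)
v,u=np.indices(R.shape)
# plate
m=((hsv[...,1]>110)&(u>250)&(u<300)&(v>180)&(v<220))
m=cv2.morphologyEx(m.astype(np.uint8),cv2.MORPH_CLOSE,np.ones((5,5)))>0
q=P[m];print("plate",m.sum(),np.median(q,0),cv2.minAreaRect(q[:,:2].astype(np.float32)*1000))
# board incl. fence
m=(P[...,2]>0.006)&(P[...,2]<0.04)&(u>210)&(u<340)&(v>140)&(v<265)
q=P[m];print("board",m.sum(),cv2.minAreaRect(q[:,:2].astype(np.float32)*1000),cv2.boxPoints(cv2.minAreaRect(q[:,:2].astype(np.float32)*1000)))
mf=m&(P[...,2]>0.016)
for z in(0.01,0.02): print(z,((P[...,2]>z-.002)&(P[...,2]<z+.002)&m).sum())
for n,c in(("red",(130,185,245,285)),("steel",(395,440,240,275))):
    s=(u>c[0])&(u<c[1])&(v>c[2])&(v<c[3])&(P[...,2]>0.075)
    q=P[s];print(n,s.sum(),q.mean(0),q.min(0),q.max(0))
im=cv2.resize(I[140:270,135:345].astype(np.uint8),None,fx=3.8,fy=3.8,interpolation=cv2.INTER_CUBIC);save("crop1.png",im)
```

```text
plate 604 [0.59511806 0.00444355 0.01862925] ((570.304931640625, -3.6379051208496094), (103.54737854003906, 69.3945541381836), 18.56001853942871)
board 7239 ((584.0902709960938, -2.936370849609375), (267.76361083984375, 306.84991455078125), 5.417905330657959) [[ 436.3203   137.16212]
 [ 465.29285 -168.31694]
 [ 731.8602  -143.03487]
 [ 702.8877   162.4442 ]]
0.01 4261
0.02 1054
red 129 [0.44334546 0.2535237  0.1171933 ] [0.42874627 0.00655868 0.07515549] [0.5122672  0.2770609  0.92094194]
steel 131 [ 0.46971129 -0.29995023  0.12923507] [ 0.45468496 -0.33173423  0.07500097] [0.5122672  0.00655868 0.92094194]
```

View pics/crop1.png

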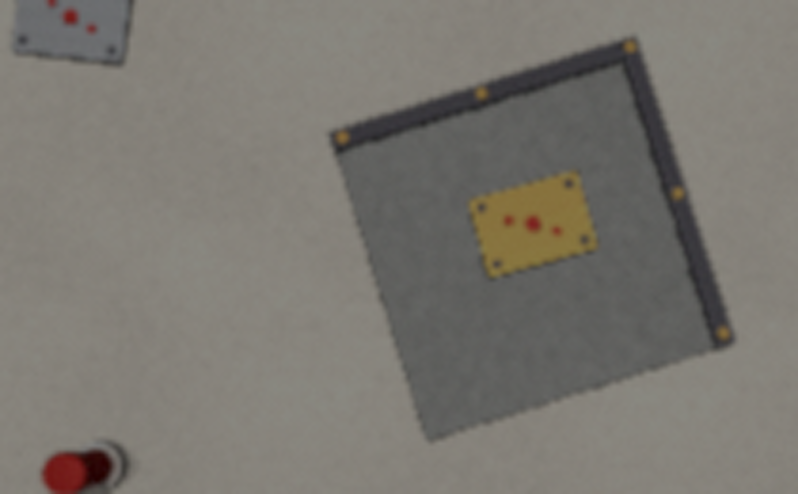

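The crop shows, in crop pixels, the fence's outer corner (638,38) and bar ends (331,131) and (734,344), and the plate corners (470,200), (577,171), (598,246) and (491,278). The knob centre is at (66,474).

```bash
cat >> h.py <<'E'
def ray(f,u,v,z):
    K=f["K"];T=f["world_from_camera"]
    d=T[:3,:3]@np.array([(u-K[0,2])/K[0,0],(v-K[1,2])/K[1,1],1]);o=T[:3,3]
    return (o+d*(z-o[2])/d[2])[:2]
E
python3 - <<'E'
from h import *
f=grab("top")
c=lambda x,y,z:ray(f,135+x/3.8-.37,140+y/3.8-.37,z)
C,A,B,D=c(638,38,.02),c(331,131,.02),c(734,344,.02),c(430,440,.01)
n=np.linalg.norm
print("corner",C,A,B,D,"lens",n(A-C),n(B-C),n(D-A),n(D-B))
ex=C-A;ex/=n(ex);ey=C-B;ey/=n(ey)
print("ang ex",np.degrees(np.arctan2(ex[1],ex[0])),"ey-90 ",np.degrees(np.arctan2(ey[1],ey[0]))-90)
a=(np.arctan2(ex[1],ex[0])+np.arctan2(ey[1],ey[0])-np.pi/2)/2
R=np.array([[np.cos(a),-np.sin(a)],[np.sin(a),np.cos(a)]])
O=C-R@[.012,.012]
p=np.array([c(470,200,.018),c(577,171,.018),c(598,246,.018),c(491,278,.018)])
print("a",a,"O",O,"sides",n(p[1]-p[0]),n(p[2]-p[1]))
print("plate in fence",(p-O)@R*1000,(p.mean(0)-O)@R*1000)
d=(p[1]-p[0])+(p[2]-p[3]);print("plate ang rel",np.degrees(np.arctan2(d[1],d[0])-a))
print("red",c(66,474,.085),c(103,466,.02))
print("steel",ray(f,422.5,259,.085))
np.savez("fence.npz",O=O,R=R,a=a)
E
```

```text
corner [ 0.71282256 -0.05758632] [0.64971974 0.13018453] [ 0.52527438 -0.1208517 ] [0.46119859 0.06416878] lens 0.19809053188711093 0.1979313734190168 0.19974559843407813 0.19580164016477616
ang ex -71.42441269270837 ey-90  -71.35927433678246
a -1.2460227284008685 O [ 0.69762075 -0.05004277] sides 0.06840102148219925 0.04815213819228316
plate in fence [[-116.69503762  -53.56414536]
 [ -48.32806842  -55.72221466]
 [ -49.6497353  -103.85621106]
 [-118.39654444 -103.40590141]] [-83.26734645 -79.13711813]
plate ang rel -1.0898327111686485
red [0.44083892 0.2642889 ] [0.44072236 0.26204677]
steel [ 0.46768181 -0.31720694]
```

Call:
{"fn": "arm_command", "kwargs": {"rows": [{"fingers": 1, "az": -5.9}, {"fingers": 1, "x": 0.033, "y": -0.0196}, {"fingers": 1, "x": 0.033, "y": -0.0196}, {"fingers": 1, "x": 0.033, "y": -0.0196}, {"fingers": 1, "x": 0.033, "y": -0.0196}, {"fingers": 1, "x": 0.033, "y": -0.0196}, {"fingers": 1, "x": 0.033, "y": -0.0196}, {"fingers": 1, "x": 0.033, "y": -0.0196}, {"fingers": 1, "x": 0.033, "y": -0.0196}, {"fingers": 1, "x": 0.033, "y": -0.0196}], "grip_force": 60}}

```text
validation failed for argument at $.ro...
```

Call:
{"fn": "arm_command", "kwargs": {"rows": [{"fingers": 1, "x": 0.033, "y": -0.0196}, {"fingers": 1, "x": 0.033, "y": -0.0196}, {"fingers": 1, "x": 0.033, "y": -0.0196}, {"fingers": 1, "x": 0.033, "y": -0.0196}, {"fingers": 1, "x": 0.033, "y": -0.0196}, {"fingers": 1}]}}

```text
validation failed for argument at $.ro...
```

Call:
{"fn": "arm_command", "kwargs": {"rows": [{"fingers": 1, "x": 0, "y": 0, "z": 0, "ax": 0, "ay": 0, "az": -5.9}, {"fingers": 1, "x": 0.033, "y": -0.0196, "z": 0, "ax": 0, "ay": 0, "az": 0}], "grip_force": 60}}

```text
clock: 0.32
tcp_pos: [0.1661, -0.6336, 0.2196]
orientation: [3.099, 0.501, -0.008]
contact_force: [0.1, -0.5, 0.4]
grip_width: 0.0855
gripper_force: 0.0
```

Call:
{"fn": "arm_command", "kwargs": {"rows": [{"fingers": 1, "x": 0.033, "y": -0.0196, "z": 0, "ax": 0, "ay": 0, "az": 0}, {"fingers": 1, "x": 0.033, "y": -0.0196, "z": 0, "ax": 0, "ay": 0, "az": 0}, {"fingers": 1, "x": 0.033, "y": -0.0196, "z": 0, "ax": 0, "ay": 0, "az": 0}, {"fingers": 1, "x": 0.033, "y": -0.0196, "z": 0, "ax": 0, "ay": 0, "az": 0}, {"fingers": 1, "x": 0.033, "y": -0.0196, "z": 0, "ax": 0, "ay": 0, "az": 0}, {"fingers": 1, "x": 0.033, "y": -0.0196, "z": 0, "ax": 0, "ay": 0, "az": 0}, {"fingers": 1, "x": 0.033, "y": -0.0196, "z": 0, "ax": 0, "ay": 0, "az": 0}, {"fingers": 1, "x": 0.033, "y": -0.0196, "z": 0, "ax": 0, "ay": 0, "az": 0}, {"fingers": 1, "x": 0.033, "y": -0.0196, "z": 0, "ax": 0, "ay": 0, "az": 0}, {"fingers": 1, "x": 0.033, "y": -0.0196, "z": 0, "ax": 0, "ay": 0, "az": 0}]}}

```text
clock: 1.15
tcp_pos: [0.4245, -0.3367, 0.2202]
orientation: [3.1, 0.508, -0.0]
contact_force: [0.4, 0.3, -0.5]
grip_width: 0.0858
gripper_force: 0.0
```

Call:
{"fn": "arm_command", "kwargs": {"rows": [{"fingers": 1, "x": 0.033, "y": -0.0196, "z": 0, "ax": 0, "ay": 0, "az": 0}, {"fingers": 1, "x": 0.033, "y": -0.0196, "z": 0, "ax": 0, "ay": 0, "az": 0}, {"fingers": 1, "x": 0.033, "y": -0.0196, "z": 0, "ax": 0, "ay": 0, "az": 0}, {"fingers": 1, "x": 0.0083, "y": -0.0389, "z": 0, "ax": 0, "ay": 0, "az": 0}, {"fingers": 1, "x": 0.0083, "y": -0.0389, "z": 0, "ax": 0, "ay": 0, "az": 0}, {"fingers": 1, "x": 0.0083, "y": -0.0389, "z": 0, "ax": 0, "ay": 0, "az": 0}, {"fingers": 1, "x": 0.0083, "y": -0.0389, "z": 0, "ax": 0, "ay": 0, "az": 0}, {"fingers": 1, "x": 0.0083, "y": -0.0389, "z": 0, "ax": 0, "ay": 0, "az": 0}, {"fingers": 1, "x": 0.0083, "y": -0.0389, "z": 0, "ax": 0, "ay": 0, "az": 0}, {"fingers": 1, "x": 0.0083, "y": -0.0389, "z": 0, "ax": 0, "ay": 0, "az": 0}]}}

```text
clock: 1.98
tcp_pos: [0.4662, 0.0272, 0.2202]
orientation: [3.1, 0.507, 0.0]
contact_force: [1.0, 0.2, -0.0]
grip_width: 0.0854
gripper_force: 0.0
```

Call:
{"fn": "arm_command", "kwargs": {"rows": [{"fingers": 1, "x": 0.0083, "y": -0.0389, "z": 0, "ax": 0, "ay": 0, "az": 0}, {"fingers": 1, "x": 0.0083, "y": -0.0389, "z": 0, "ax": 0, "ay": 0, "az": 0}, {"fingers": 1, "x": 0.0083, "y": -0.0389, "z": 0, "ax": 0, "ay": 0, "az": 0}, {"fingers": 1, "x": 0.0083, "y": -0.0389, "z": 0, "ax": 0, "ay": 0, "az": 0}, {"fingers": 1, "x": 0, "y": 0, "z": 0, "ax": 0, "ay": 0, "az": 0}, {"fingers": 1, "x": 0, "y": 0, "z": 0, "ax": 0, "ay": 0, "az": 0}]}}

```text
clock: 2.48
tcp_pos: [0.448, 0.1862, 0.2202]
orientation: [-3.098, -0.516, 0.0]
contact_force: [0.8, -0.4, 0.0]
grip_width: 0.0854
gripper_force: 0.0
```

Call:
{"fn": "arm_command", "kwargs": {"rows": [{"fingers": 1, "x": 0.006, "y": -0.025, "z": 0, "ax": 0, "ay": 0, "az": 0}, {"fingers": 1, "x": 0.006, "y": -0.025, "z": 0, "ax": 0, "ay": 0, "az": 0}, {"fingers": 1, "x": 0.006, "y": -0.025, "z": 0, "ax": 0, "ay": 0, "az": 0}, {"fingers": 1, "x": 0, "y": 0, "z": 0.03, "ax": 0, "ay": 0, "az": 0}, {"fingers": 1, "x": 0, "y": 0, "z": 0.03, "ax": 0, "ay": 0, "az": 0}, {"fingers": 1, "x": 0, "y": 0, "z": 0.0, "ax": 0, "ay": 0, "az": 0}]}}

```text
clock: 2.98
tcp_pos: [0.4395, 0.2567, 0.1553]
orientation: [3.096, 0.505, -0.013]
contact_force: [-1.3, -1.7, -0.8]
grip_width: 0.0857
gripper_force: 0.0
```

Run:
```python
from h import *
f=grab("scene")
save("sc2.png",cv2.resize(f["frame"][100:300,340:540],None,fx=3,fy=3,interpolation=cv2.INTER_CUBIC))
print(r.get_obs()["tcp_pos"])
```

```text
[0.44055805 0.25748415 0.15777483]
```

View pics/sc2.png

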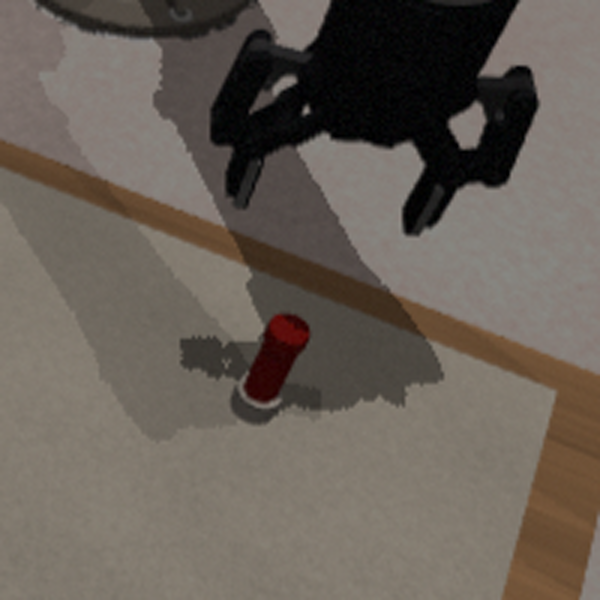

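The open fingers straddle the upright red pusher, whose knob centre is at crop (288,330). I'll cross-check its position from the scene camera.

Run:
```python
from h import *
f=grab("scene")
print(ray(f,340+288/3,100+327/3,.085), ray(f,340+257/3,100+400/3,.01))
```

```text
[0.44007835 0.26665404] [0.44067319 0.26875568]
```

Call:
{"fn": "arm_command", "kwargs": {"rows": [{"fingers": 1, "x": 0.002, "y": -0.007, "z": 0.02, "ax": 0, "ay": 0, "az": 0}, {"fingers": 1, "x": 0, "y": 0, "z": 0.03, "ax": 0, "ay": 0, "az": 0}, {"fingers": 1, "x": 0, "y": 0, "z": 0.03, "ax": 0, "ay": 0, "az": 0}, {"fingers": 1, "x": 0, "y": 0, "z": 0.02, "ax": 0, "ay": 0, "az": 0}, {"fingers": 1, "x": 0, "y": 0, "z": 0.007, "ax": 0, "ay": 0, "az": 0}, {"fingers": 1, "x": 0, "y": 0, "z": 0, "ax": 0, "ay": 0, "az": 0}, {"fingers": 1, "x": 0, "y": 0, "z": 0, "ax": 0, "ay": 0, "az": 0}]}}

```text
clock: 3.67
tcp_pos: [0.4429, 0.268, 0.0548]
orientation: [-3.1, -0.506, -0.003]
contact_force: [-0.3, -0.1, 0.4]
grip_width: 0.0854
gripper_force: 0.0
```

Call:
{"fn": "arm_command", "kwargs": {"rows": [{"fingers": -1, "x": 0, "y": 0, "z": 0, "ax": 0, "ay": 0, "az": 0}, {"fingers": -1, "x": 0, "y": 0, "z": 0, "ax": 0, "ay": 0, "az": 0}, {"fingers": -1, "x": 0, "y": 0, "z": 0, "ax": 0, "ay": 0, "az": 0}, {"fingers": -1, "x": 0, "y": 0, "z": 0, "ax": 0, "ay": 0, "az": 0}, {"fingers": -1, "x": 0, "y": 0, "z": 0, "ax": 0, "ay": 0, "az": 0}, {"fingers": -1, "x": 0, "y": 0, "z": 0, "ax": 0, "ay": 0, "az": 0}, {"fingers": -1, "x": 0, "y": 0, "z": 0, "ax": 0, "ay": 0, "az": 0}, {"fingers": -1, "x": 0, "y": 0, "z": 0, "ax": 0, "ay": 0, "az": 0}, {"fingers": -1, "x": 0, "y": 0, "z": 0, "ax": 0, "ay": 0, "az": 0}, {"fingers": -1, "x": 0, "y": 0, "z": 0, "ax": 0, "ay": 0, "az": 0}]}}

```text
clock: 4.5
tcp_pos: [0.4421, 0.2679, 0.0539]
orientation: [-3.1, -0.508, -0.002]
contact_force: [-1.6, -1.3, 5.7]
grip_width: 0.0236
gripper_force: 58.5
```

Call:
{"fn": "arm_command", "kwargs": {"rows": [{"fingers": -1, "x": 0, "y": 0, "z": -0.02, "ax": 0, "ay": 0, "az": 0}, {"fingers": -1, "x": 0, "y": 0, "z": -0.03, "ax": 0, "ay": 0, "az": 0}, {"fingers": -1, "x": 0, "y": 0, "z": -0.02, "ax": 0, "ay": 0, "az": 0}, {"fingers": -1, "x": 0, "y": 0, "z": 0, "ax": 0, "ay": 0, "az": 0}, {"fingers": -1, "x": 0, "y": 0, "z": 0, "ax": 0, "ay": 0, "az": 0}]}}

```text
clock: 4.92
tcp_pos: [0.4422, 0.268, 0.124]
orientation: [-3.1, -0.507, -0.003]
contact_force: [0.9, -0.5, -2.0]
grip_width: 0.0238
gripper_force: 58.9
```

Run:
```python
from h import *
f=grab("scene")
save("sc3.png",cv2.resize(f["frame"][80:280,340:540],None,fx=3,fy=3,interpolation=cv2.INTER_CUBIC))
o=r.get_obs();print(o["tcp_pos"],o["orientation"])
z=np.load("fence.npz");print("tcp fence",(o["tcp_pos"][:2]-z["O"])@z["R"], "toolx angle",np.degrees(2*np.arctan2(o["orientation"][1],o["orientation"][0])),"want",np.degrees(z["a"])+90)
```

```text
[0.44144668 0.26733313 0.12291216] [3.09990585e+00 5.07436327e-01 1.67924713e-05]
tcp fence [-0.38252811 -0.14150924] toolx angle 18.593061731053492 want 18.608156485254582
```

View pics/sc3.png

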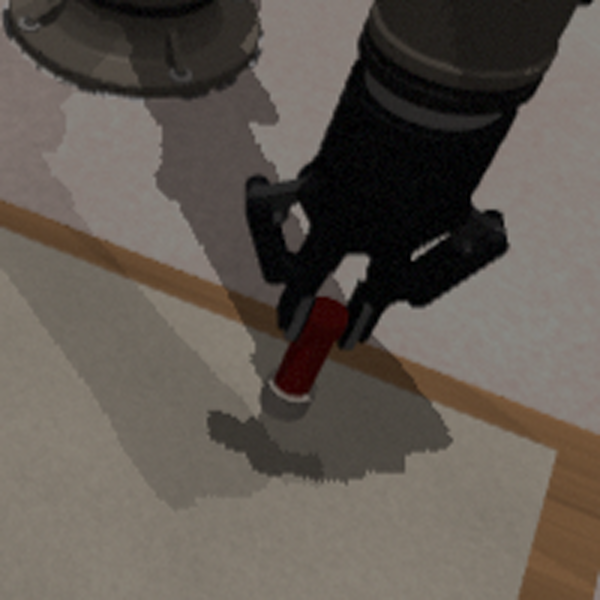

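The pusher is lifted and upright, with the white foot about 65 mm up. Next I'll move to in front of the plate.

Call:
{"fn": "arm_command", "kwargs": {"rows": [{"fingers": -1, "x": 0, "y": 0.0333, "z": 0, "ax": 0, "ay": 0, "az": 0}, {"fingers": -1, "x": 0, "y": 0.0333, "z": 0, "ax": 0, "ay": 0, "az": 0}, {"fingers": -1, "x": 0, "y": 0.0333, "z": 0, "ax": 0, "ay": 0, "az": 0}, {"fingers": -1, "x": 0, "y": 0.0333, "z": 0, "ax": 0, "ay": 0, "az": 0}, {"fingers": -1, "x": 0, "y": 0.0333, "z": 0, "ax": 0, "ay": 0, "az": 0}, {"fingers": -1, "x": 0, "y": 0.0333, "z": 0, "ax": 0, "ay": 0, "az": 0}, {"fingers": -1, "x": 0, "y": 0.0333, "z": 0, "ax": 0, "ay": 0, "az": 0}, {"fingers": -1, "x": 0, "y": 0.0333, "z": 0, "ax": 0, "ay": 0, "az": 0}, {"fingers": -1, "x": 0.006, "y": 0.0333, "z": 0, "ax": 0, "ay": 0, "az": 0}, {"fingers": -1, "x": 0, "y": 0, "z": 0, "ax": 0, "ay": 0, "az": 0}]}}

```text
clock: 5.8
tcp_pos: [0.5442, -0.0226, 0.1214]
orientation: [3.099, 0.493, -0.003]
contact_force: [1.0, 0.3, -0.6]
grip_width: 0.0238
gripper_force: 59.1
```

```bash
cat > st.py <<'E'
from h import *
o=r.get_obs()
z=np.load("fence.npz");print(o["clock"],"tcp fence",((o["tcp_pos"][:2]-z["O"])@z["R"]*1000).round(1),o["tcp_pos"][2].round(4), "toolx angle",np.degrees(2*np.arctan2(o["orientation"][1],o["orientation"][0])),o["contact_force"].round(1))
E
python3 st.py
```

```text
5.8 tcp fence [ -74.9 -136.7] 0.1214 toolx angle 18.05910123534908 [ 1.   0.3 -0.6]
```

Call:
{"fn": "arm_command", "kwargs": {"rows": [{"fingers": -1, "x": 0, "y": 0, "z": 0.02, "ax": 0, "ay": 0, "az": 0}, {"fingers": -1, "x": 0, "y": 0, "z": 0.01, "ax": 0, "ay": 0, "az": 0}, {"fingers": -1, "x": 0, "y": 0, "z": 0, "ax": 0, "ay": 0, "az": 0}, {"fingers": -1, "x": 0, "y": 0, "z": 0, "ax": 0, "ay": 0, "az": 0}]}}

```text
clock: 6.13
tcp_pos: [0.5414, -0.0138, 0.0918]
orientation: [-3.099, -0.51, 0.005]
contact_force: [0.2, 1.3, -0.6]
grip_width: 0.0237
gripper_force: 59.1
```

```bash
python3 st.py
```

```text
6.1333 tcp fence [ -84.2 -136.5] 0.0918 toolx angle -341.3224606275739 [ 0.2  1.3 -0.6]
```

Call:
{"fn": "arm_command", "kwargs": {"rows": [{"fingers": -1, "x": 0, "y": 0, "z": 0.015, "ax": 0, "ay": 0, "az": 0}, {"fingers": -1, "x": 0, "y": 0, "z": 0.01, "ax": 0, "ay": 0, "az": 0}, {"fingers": -1, "x": 0.005, "y": 0, "z": 0, "ax": 0, "ay": 0, "az": 0}, {"fingers": -1, "x": 0.005, "y": 0, "z": 0, "ax": 0, "ay": 0, "az": 0}, {"fingers": -1, "x": 0.005, "y": 0, "z": 0, "ax": 0, "ay": 0, "az": 0}, {"fingers": -1, "x": 0.004, "y": 0, "z": 0, "ax": 0, "ay": 0, "az": 0}, {"fingers": -1, "x": 0.004, "y": 0, "z": 0, "ax": 0, "ay": 0, "az": 0}, {"fingers": -1, "x": 0.004, "y": 0, "z": 0, "ax": 0, "ay": 0, "az": 0}, {"fingers": -1, "x": 0.004, "y": 0, "z": 0, "ax": 0, "ay": 0, "az": 0}, {"fingers": -1, "x": 0.004, "y": 0, "z": 0, "ax": 0, "ay": 0, "az": 0}]}}

```text
clock: 6.97
tcp_pos: [0.5764, -0.0032, 0.0683]
orientation: [3.1, 0.508, 0.0]
contact_force: [0.6, -0.1, -0.1]
grip_width: 0.0238
gripper_force: 59.1
```

Call:
{"fn": "arm_command", "kwargs": {"rows": [{"fingers": -1, "x": 0.004, "y": 0, "z": 0, "ax": 0, "ay": 0, "az": 0}, {"fingers": -1, "x": 0.004, "y": 0, "z": 0, "ax": 0, "ay": 0, "az": 0}, {"fingers": -1, "x": 0.004, "y": 0, "z": 0, "ax": 0, "ay": 0, "az": 0}, {"fingers": -1, "x": 0.004, "y": 0, "z": 0, "ax": 0, "ay": 0, "az": 0}, {"fingers": -1, "x": 0.004, "y": 0, "z": 0, "ax": 0, "ay": 0, "az": 0}, {"fingers": -1, "x": 0.004, "y": 0, "z": 0, "ax": 0, "ay": 0, "az": 0}, {"fingers": -1, "x": 0.004, "y": 0, "z": 0, "ax": 0, "ay": 0, "az": 0}, {"fingers": -1, "x": 0.003, "y": 0, "z": 0, "ax": 0, "ay": 0, "az": 0}, {"fingers": -1, "x": 0, "y": 0, "z": 0, "ax": 0, "ay": 0, "az": 0}, {"fingers": -1, "x": 0, "y": 0, "z": 0, "ax": 0, "ay": 0, "az": 0}]}}

```text
clock: 7.8
tcp_pos: [0.6057, 0.0069, 0.0682]
orientation: [-3.1, -0.508, -0.001]
contact_force: [0.6, -0.3, -0.8]
grip_width: 0.0234
gripper_force: 59.1
```

```bash
python3 st.py
python3 - <<'E'
from h import *
f=grab("scene")
save("sc4.png",cv2.resize(f["frame"][130:330,170:370],None,fx=3,fy=3,interpolation=cv2.INTER_CUBIC))
E
```

```text
7.8 tcp fence [-83.3 -68.9] 0.0682 toolx angle -341.38356617022646 [ 0.6 -0.3 -0.8]
```

View pics/sc4.png

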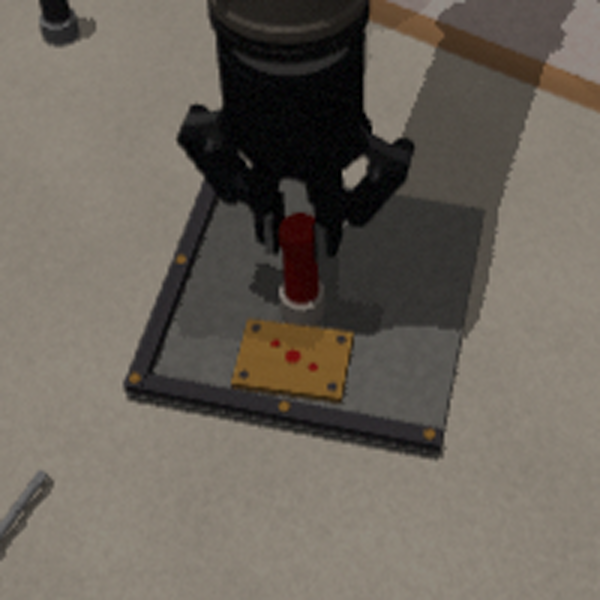

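The plate has moved squarely and is almost at the far bar; its edge is near (290,395) in the crop. I'll push the last few mm.

Call:
{"fn": "arm_command", "kwargs": {"rows": [{"fingers": -1, "x": 0.002, "y": 0, "z": 0, "ax": 0, "ay": 0, "az": 0}, {"fingers": -1, "x": 0.002, "y": 0, "z": 0, "ax": 0, "ay": 0, "az": 0}, {"fingers": -1, "x": 0.001, "y": 0, "z": 0, "ax": 0, "ay": 0, "az": 0}, {"fingers": -1, "x": 0, "y": 0, "z": 0, "ax": 0, "ay": 0, "az": 0}]}}

```text
clock: 8.18
tcp_pos: [0.6104, 0.0083, 0.0682]
orientation: [-3.1, -0.508, -0.0]
contact_force: [-0.5, 0.5, -1.3]
grip_width: 0.0237
gripper_force: 59.1
```

```bash
python3 st.py
```

```text
8.1833 tcp fence [-83.2 -64. ] 0.0682 toolx angle -341.39555133942906 [-0.5  0.5 -1.3]
```

Call:
{"fn": "arm_command", "kwargs": {"rows": [{"fingers": -1, "x": 0.001, "y": 0, "z": 0, "ax": 0, "ay": 0, "az": 0}, {"fingers": -1, "x": 0.001, "y": 0, "z": 0, "ax": 0, "ay": 0, "az": 0}, {"fingers": -1, "x": 0, "y": 0, "z": 0, "ax": 0, "ay": 0, "az": 0}]}}

```text
clock: 8.43
tcp_pos: [0.6121, 0.0089, 0.0682]
orientation: [3.1, 0.508, -0.0]
contact_force: [-1.4, -1.1, -0.9]
grip_width: 0.0234
gripper_force: 59.1
```

```bash
python3 st.py
```

```text
8.4333 tcp fence [-83.2 -62.3] 0.0682 toolx angle 18.608382459399696 [-1.4 -1.1 -0.9]
```

Call:
{"fn": "arm_command", "kwargs": {"rows": [{"fingers": -1, "x": 0.001, "y": 0, "z": 0, "ax": 0, "ay": 0, "az": 0}, {"fingers": -1, "x": 0.001, "y": 0, "z": 0, "ax": 0, "ay": 0, "az": 0}, {"fingers": -1, "x": 0, "y": 0, "z": 0, "ax": 0, "ay": 0, "az": 0}]}}

```text
clock: 8.68
tcp_pos: [0.614, 0.0097, 0.0681]
orientation: [-3.1, -0.508, 0.0]
contact_force: [-0.7, -0.4, -1.3]
grip_width: 0.0239
gripper_force: 59.1
```

```bash
python3 st.py
```

```text
8.6833 tcp fence [-83.3 -60.2] 0.0681 toolx angle -341.3918516123431 [-0.7 -0.4 -1.3]
```

Run:
```python
from h import *
f=grab("scene")
save("sc5.png",cv2.resize(f["frame"][190:290,205:325],None,fx=6,fy=6,interpolation=cv2.INTER_CUBIC))
```

```text
(no output)
```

View pics/sc5.png

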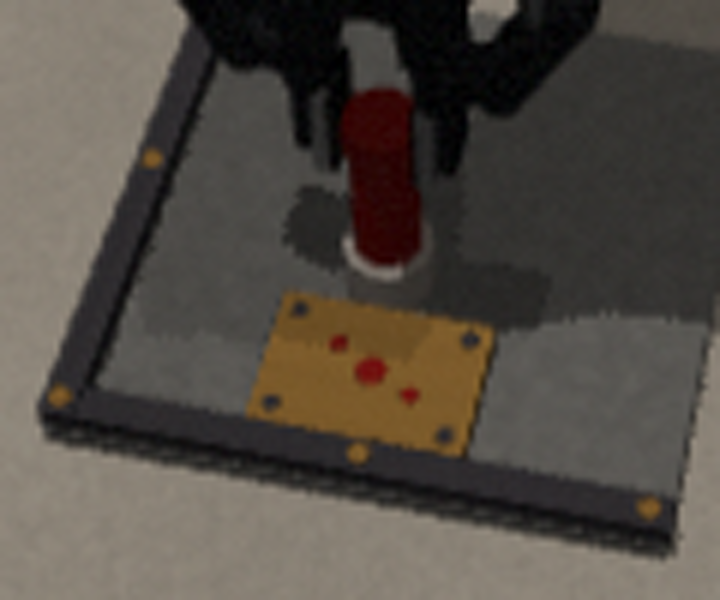

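The plate's far edge is flush and parallel with the bar. I'll back off, go round to its short side and push along the bar.

Call:
{"fn": "arm_command", "kwargs": {"rows": [{"fingers": -1, "x": -0.012, "y": 0, "z": 0, "ax": 0, "ay": 0, "az": 0}, {"fingers": -1, "x": 0, "y": -0.021, "z": 0, "ax": 0, "ay": 0, "az": 0}, {"fingers": -1, "x": 0, "y": -0.021, "z": 0, "ax": 0, "ay": 0, "az": 0}, {"fingers": -1, "x": 0, "y": -0.021, "z": 0, "ax": 0, "ay": 0, "az": 0}, {"fingers": -1, "x": 0, "y": 0, "z": 0, "ax": 0, "ay": 0, "az": 0}, {"fingers": -1, "x": 0.016, "y": 0, "z": 0, "ax": 0, "ay": 0, "az": 0}, {"fingers": -1, "x": 0.016, "y": 0, "z": 0, "ax": 0, "ay": 0, "az": 0}, {"fingers": -1, "x": 0.015, "y": 0, "z": 0, "ax": 0, "ay": 0, "az": 0}, {"fingers": -1, "x": 0, "y": 0, "z": 0, "ax": 0, "ay": 0, "az": 0}, {"fingers": -1, "x": 0, "y": 0, "z": 0, "ax": 0, "ay": 0, "az": 0}]}}

```text
clock: 9.57
tcp_pos: [0.6276, 0.0806, 0.0682]
orientation: [-3.1, -0.508, -0.001]
contact_force: [-0.4, -0.2, -1.1]
grip_width: 0.0235
gripper_force: 59.1
```

```bash
python3 st.py
```

```text
9.5667 tcp fence [-146.2  -24.6] 0.0682 toolx angle -341.38831301483066 [-0.4 -0.2 -1.1]
```

Push along fence x by about 58 mm.

Call:
{"fn": "arm_command", "kwargs": {"rows": [{"fingers": -1, "x": 0, "y": 0.006, "z": 0, "ax": 0, "ay": 0, "az": 0}, {"fingers": -1, "x": 0, "y": 0.005, "z": 0, "ax": 0, "ay": 0, "az": 0}, {"fingers": -1, "x": 0, "y": 0.004, "z": 0, "ax": 0, "ay": 0, "az": 0}, {"fingers": -1, "x": 0, "y": 0.004, "z": 0, "ax": 0, "ay": 0, "az": 0}, {"fingers": -1, "x": 0, "y": 0.004, "z": 0, "ax": 0, "ay": 0, "az": 0}, {"fingers": -1, "x": 0, "y": 0.004, "z": 0, "ax": 0, "ay": 0, "az": 0}, {"fingers": -1, "x": 0, "y": 0.004, "z": 0, "ax": 0, "ay": 0, "az": 0}, {"fingers": -1, "x": 0, "y": 0.004, "z": 0, "ax": 0, "ay": 0, "az": 0}, {"fingers": -1, "x": 0, "y": 0.004, "z": 0, "ax": 0, "ay": 0, "az": 0}, {"fingers": -1, "x": 0, "y": 0.004, "z": 0, "ax": 0, "ay": 0, "az": 0}]}}

```text
clock: 10.4
tcp_pos: [0.6409, 0.0393, 0.0682]
orientation: [-3.1, -0.508, 0.0]
contact_force: [-0.6, -0.2, -0.1]
grip_width: 0.024
gripper_force: 59.1
```

Call:
{"fn": "arm_command", "kwargs": {"rows": [{"fingers": -1, "x": 0, "y": 0.004, "z": 0, "ax": 0, "ay": 0, "az": 0}, {"fingers": -1, "x": 0, "y": 0.004, "z": 0, "ax": 0, "ay": 0, "az": 0}, {"fingers": -1, "x": 0, "y": 0.004, "z": 0, "ax": 0, "ay": 0, "az": 0}, {"fingers": -1, "x": 0, "y": 0.003, "z": 0, "ax": 0, "ay": 0, "az": 0}, {"fingers": -1, "x": 0, "y": 0, "z": 0, "ax": 0, "ay": 0, "az": 0}, {"fingers": -1, "x": 0, "y": 0, "z": 0, "ax": 0, "ay": 0, "az": 0}]}}

```text
clock: 10.9
tcp_pos: [0.6457, 0.025, 0.0682]
orientation: [3.1, 0.507, 0.0]
contact_force: [1.0, -0.4, -0.9]
grip_width: 0.0239
gripper_force: 59.1
```

```bash
python3 st.py
python3 - <<'E'
from h import *
f=grab("scene")
save("sc6.png",cv2.resize(f["frame"][190:290,205:325],None,fx=6,fy=6,interpolation=cv2.INTER_CUBIC))
E
```

```text
10.9 tcp fence [-87.7 -25.3] 0.0682 toolx angle 18.57525891457805 [ 1.  -0.4 -0.9]
```

View pics/sc6.png

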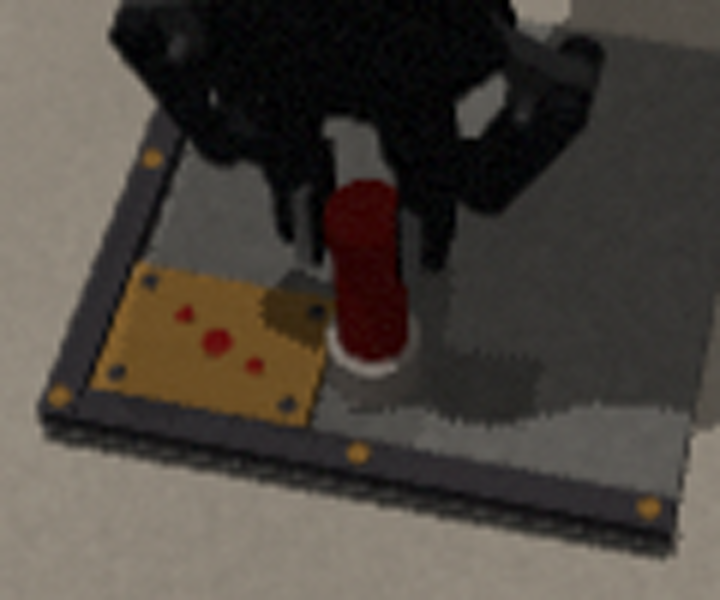

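The plate is in the corner, flush at the far bar and at or nearly at the side bar. I'll press on until a force shows.

Call:
{"fn": "arm_command", "kwargs": {"rows": [{"fingers": -1, "x": 0, "y": 0.001, "z": 0, "ax": 0, "ay": 0, "az": 0}, {"fingers": -1, "x": 0, "y": 0.001, "z": 0, "ax": 0, "ay": 0, "az": 0}, {"fingers": -1, "x": 0, "y": 0.001, "z": 0, "ax": 0, "ay": 0, "az": 0}, {"fingers": -1, "x": 0, "y": 0.001, "z": 0, "ax": 0, "ay": 0, "az": 0}, {"fingers": -1, "x": 0, "y": 0, "z": 0, "ax": 0, "ay": 0, "az": 0}]}}

```text
clock: 11.37
tcp_pos: [0.6466, 0.0229, 0.0683]
orientation: [-3.099, -0.509, 0.0]
contact_force: [-1.5, 3.5, 0.3]
grip_width: 0.0239
gripper_force: 59.2
```

```bash
python3 st.py
```

```text
11.3667 tcp fence [-85.4 -25.1] 0.0683 toolx angle -341.35503073679814 [-1.5  3.5  0.3]
```

Call:
{"fn": "arm_command", "kwargs": {"rows": [{"fingers": -1, "x": 0, "y": 0.002, "z": 0, "ax": 0, "ay": 0, "az": 0}, {"fingers": -1, "x": 0, "y": 0, "z": 0, "ax": 0, "ay": 0, "az": 0}, {"fingers": -1, "x": 0, "y": 0, "z": 0, "ax": 0, "ay": 0, "az": 0}]}}

```text
clock: 11.62
tcp_pos: [0.647, 0.0221, 0.0683]
orientation: [-3.097, -0.51, 0.0]
contact_force: [-1.6, 4.9, 1.2]
grip_width: 0.0236
gripper_force: 59.4
```

Call:
{"fn": "arm_command", "kwargs": {"rows": [{"fingers": -1, "x": 0, "y": -0.015, "z": 0, "ax": 0, "ay": 0, "az": 0}, {"fingers": -1, "x": 0, "y": -0.015, "z": 0, "ax": 0, "ay": 0, "az": 0}, {"fingers": -1, "x": 0, "y": 0, "z": -0.03, "ax": 0, "ay": 0, "az": 0}, {"fingers": -1, "x": 0, "y": 0, "z": -0.03, "ax": 0, "ay": 0, "az": 0}, {"fingers": -1, "x": -0.0145, "y": -0.0335, "z": 0, "ax": 0, "ay": 0, "az": 0}, {"fingers": -1, "x": -0.0145, "y": -0.0335, "z": 0, "ax": 0, "ay": 0, "az": 0}, {"fingers": -1, "x": -0.0145, "y": -0.0335, "z": 0, "ax": 0, "ay": 0, "az": 0}, {"fingers": -1, "x": -0.0145, "y": -0.0335, "z": 0, "ax": 0, "ay": 0, "az": 0}, {"fingers": -1, "x": -0.0145, "y": -0.0335, "z": 0, "ax": 0, "ay": 0, "az": 0}, {"fingers": -1, "x": -0.0145, "y": -0.0335, "z": 0, "ax": 0, "ay": 0, "az": 0}]}}

```text
clock: 12.45
tcp_pos: [0.4895, 0.2126, 0.1284]
orientation: [3.099, 0.509, 0.001]
contact_force: [1.0, -0.4, -0.6]
grip_width: 0.0238
gripper_force: 59.4
```

Call:
{"fn": "arm_command", "kwargs": {"rows": [{"fingers": -1, "x": -0.0145, "y": -0.0335, "z": 0, "ax": 0, "ay": 0, "az": 0}, {"fingers": -1, "x": -0.0145, "y": -0.0335, "z": 0, "ax": 0, "ay": 0, "az": 0}, {"fingers": -1, "x": 0, "y": 0, "z": 0, "ax": 0, "ay": 0, "az": 0}, {"fingers": -1, "x": 0, "y": 0, "z": 0, "ax": 0, "ay": 0, "az": 0}, {"fingers": -1, "x": 0, "y": 0, "z": 0, "ax": 0, "ay": 0, "az": 0}]}}

```text
clock: 12.87
tcp_pos: [0.4424, 0.2652, 0.1283]
orientation: [3.099, 0.51, 0.001]
contact_force: [-0.2, -0.7, -1.1]
grip_width: 0.0237
gripper_force: 59.4
```

```bash
python3 st.py
python3 - <<'E'
from h import *
f=grab("scene");t=grab("top")
a=cv2.resize(f["frame"][80:280,340:540],(400,400),interpolation=cv2.INTER_CUBIC)
b=cv2.resize(t["frame"][140:240,220:320],(400,400),interpolation=cv2.INTER_CUBIC)
save("sc7.png",np.hstack([a,b]))
E
```

```text
12.8667 tcp fence [-380.2 -141.3] 0.1283 toolx angle 18.672755697797204 [-0.2 -0.7 -1.1]
```

View pics/sc7.png

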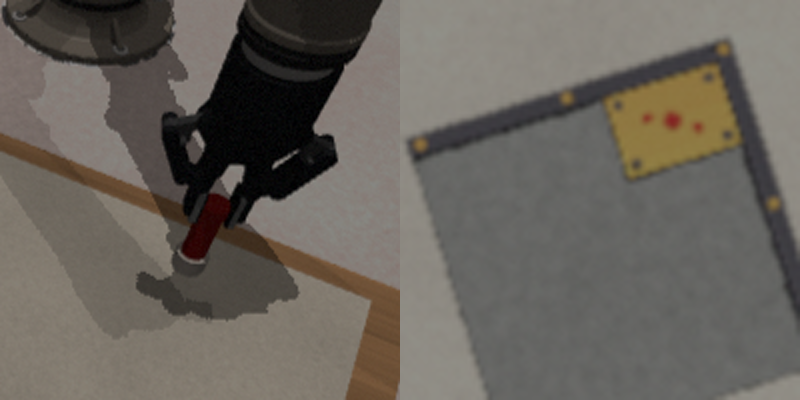

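The plate sits in the corner touching both bars, and the pusher hangs upright over its old spot. I'll lower it slowly.

Call:
{"fn": "arm_command", "kwargs": {"rows": [{"fingers": -1, "x": 0, "y": 0, "z": 0.025, "ax": 0, "ay": 0, "az": 0}, {"fingers": -1, "x": 0, "y": 0, "z": 0.025, "ax": 0, "ay": 0, "az": 0}, {"fingers": -1, "x": 0, "y": 0, "z": 0.014, "ax": 0, "ay": 0, "az": 0}, {"fingers": -1, "x": 0, "y": 0, "z": 0.005, "ax": 0, "ay": 0, "az": 0}, {"fingers": -1, "x": 0, "y": 0, "z": 0.003, "ax": 0, "ay": 0, "az": 0}, {"fingers": -1, "x": 0, "y": 0, "z": 0.001, "ax": 0, "ay": 0, "az": 0}, {"fingers": -1, "x": 0, "y": 0, "z": 0, "ax": 0, "ay": 0, "az": 0}, {"fingers": -1, "x": 0, "y": 0, "z": 0, "ax": 0, "ay": 0, "az": 0}]}}

```text
clock: 13.63
tcp_pos: [0.4432, 0.2655, 0.0561]
orientation: [-3.1, -0.507, -0.003]
contact_force: [-0.7, 0.2, -1.6]
grip_width: 0.0237
gripper_force: 59.4
```

Call:
{"fn": "arm_command", "kwargs": {"rows": [{"fingers": -1, "x": 0, "y": 0, "z": 0.001, "ax": 0, "ay": 0, "az": 0}, {"fingers": -1, "x": 0, "y": 0, "z": 0.001, "ax": 0, "ay": 0, "az": 0}, {"fingers": -1, "x": 0, "y": 0, "z": 0, "ax": 0, "ay": 0, "az": 0}]}}

```text
clock: 13.88
tcp_pos: [0.4431, 0.2655, 0.054]
orientation: [-3.1, -0.508, -0.003]
contact_force: [-0.9, -0.6, 4.3]
grip_width: 0.0244
gripper_force: 59.8
```

Contact with the bench. Next: ease the fingers open and rise.

Call:
{"fn": "arm_command", "kwargs": {"rows": [{"fingers": -0.3, "x": 0, "y": 0, "z": 0, "ax": 0, "ay": 0, "az": 0}, {"fingers": -0.1, "x": 0, "y": 0, "z": 0, "ax": 0, "ay": 0, "az": 0}, {"fingers": 0.1, "x": 0, "y": 0, "z": 0, "ax": 0, "ay": 0, "az": 0}, {"fingers": 0.4, "x": 0, "y": 0, "z": 0, "ax": 0, "ay": 0, "az": 0}, {"fingers": 1, "x": 0, "y": 0, "z": 0, "ax": 0, "ay": 0, "az": 0}, {"fingers": 1, "x": 0, "y": 0, "z": 0, "ax": 0, "ay": 0, "az": 0}, {"fingers": 1, "x": 0, "y": 0, "z": 0, "ax": 0, "ay": 0, "az": 0}, {"fingers": 1, "x": 0, "y": 0, "z": 0, "ax": 0, "ay": 0, "az": 0}, {"fingers": 1, "x": 0, "y": 0, "z": 0, "ax": 0, "ay": 0, "az": 0}]}}

```text
clock: 14.63
tcp_pos: [0.4424, 0.2652, 0.0532]
orientation: [3.1, 0.508, 0.0]
contact_force: [0.1, -0.4, 0.2]
grip_width: 0.0855
gripper_force: 0.0
```

Call:
{"fn": "arm_command", "kwargs": {"rows": [{"fingers": 1, "x": 0, "y": 0, "z": -0.02, "ax": 0, "ay": 0, "az": 0}, {"fingers": 1, "x": 0, "y": 0, "z": -0.03, "ax": 0, "ay": 0, "az": 0}, {"fingers": 1, "x": 0, "y": 0, "z": -0.03, "ax": 0, "ay": 0, "az": 0}, {"fingers": 1, "x": 0, "y": 0, "z": -0.03, "ax": 0, "ay": 0, "az": 0}, {"fingers": 1, "x": 0, "y": 0, "z": -0.02, "ax": 0, "ay": 0, "az": 0}, {"fingers": 1, "x": 0, "y": 0, "z": 0, "ax": 0, "ay": 0, "az": 0}, {"fingers": 1, "x": 0, "y": 0, "z": 0, "ax": 0, "ay": 0, "az": 0}, {"fingers": 1, "x": 0, "y": 0, "z": 0, "ax": 0, "ay": 0, "az": 0}]}}

```text
clock: 15.3
tcp_pos: [0.442, 0.2647, 0.1825]
orientation: [3.1, 0.508, -0.001]
contact_force: [-0.5, -0.8, -0.6]
grip_width: 0.0852
gripper_force: 0.0
```

Run:
```python
from h import *
f=grab("scene"); save("sc8.png",f["frame"])
```

```text
(no output)
```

View pics/sc8.png

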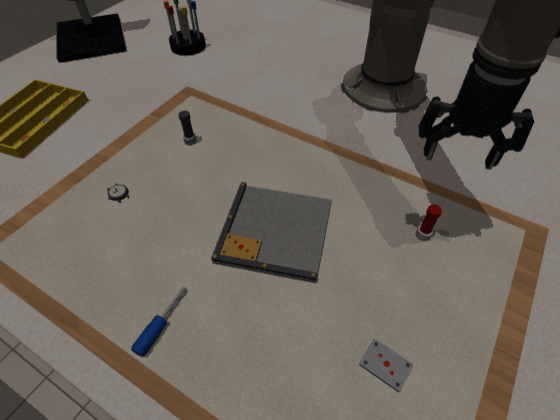

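The red pusher stands upright on the bench at (430,220), the plate is in the corner at (241,247), the steel pusher hasn't moved, and the gripper is clear.

```bash
python3 -c "
from bench import r
print(r.hand_in())"
```

```text
the job is handed in; nothing more can be done
None
```

I handed the job in at about 15 s on the robot clock: the brass plate is in the fence corner against both bars, the red pusher stands upright on the bench off the board, and the steel pusher was left alone; the hand-in gave no verdict.

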